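# Cover the bread crock, then serve a roll with the tongs

## Task

Serve bread to a customer: first set the wooden lid on the bread crock by its knob, so that it sits seated and level over the spare rolls, without dropping it. Then take the sprung tongs by their black grips, close their jaws on the roll lying on the serving board and lift it at least 10 cm clear of the board. Never touch the roll with the gripper itself, leave the salt shaker, sauce cup and sachet alone, and finish while still holding the roll up in the tongs; do not put anything down.

Things in the scene. Friction and masses are not known exactly. Their poses are not given: they have to be found in the camera images.
- lid_knob (a point): middle of the lid's upright dark wooden knob, where to grasp it: 26 mm across, 40 mm tall, from the lid's flat top 25 mm below this point to 15 mm above it. 40 mm above the lid's underside (bottom of the plug). z up
- lid: loose round wooden lid: pale disc 120 mm across, 8 mm thick, 55 mm tall in all with the plug and knob, 0.12 kg. Under the disc a round plug 92 mm across, 7 mm deep drops into the crock. Origin at the centre of the plug's underside, z up through the knob
- crock: round white ceramic bread crock, two spare rolls inside; 118 mm across the rim, 75 mm tall, open mouth 106 mm across; 0.9 kg, free-standing; origin at the centre of its underside, z up. With the lid seated the lid's origin is 68 mm (its knob point 108 mm) above this origin; the plug has about 5 mm of play each way
- tongs_grip (a point): point midway between the two black rubber grips of the sprung steel tongs lying flat on the worktop, 13 mm above their underside; take them here, fingers outside both arms, closing along y. x runs to the jaws, y across, z up. Hinge 100 mm behind, jaw centre 90 mm ahead (plates 64 to 116 mm). Grips run from 40 mm behind to 40 mm ahead, 26 mm tall from the underside; jaw plates 34 mm tall
- tongs: hinge end of the tongs, carrying both arms; origin 13 mm below tongs_grip, same axes; tongs 240 mm long, 0.12 kg. Springs hold them open: 63 mm wide over the grips, jaws 78 mm apart inside. Over the grips 57 mm gives jaws 66 mm apart, 45 mm gives 42 (parallel), 24 mm gives 4 (stop). Each grip pushes back 8 N open, 10 N on the roll: squeezed to 57 mm they can be carried with the jaws open
- tongs_left: left (+y) arm of the tongs with its grip and jaw plate; origin at its hinge, 100 mm behind and 6 mm left of the tongs' origin, height of the underside; it turns about the upright z axis by 0.19 rad as it closes
- tongs_right: right (-y) arm of the tongs with its grip and jaw plate; origin at its hinge, 100 mm behind and 6 mm right of the tongs' origin; it turns about the upright z axis by 0.19 rad as it closes
- roll_center (a point): centre of the loose brown bread roll that lies on the serving board, 72 mm long (its x), 42 mm wide (its y), 36 mm tall, rounded edges, flat underside 18 mm below this point, firm, about 0.05 kg. Its x points away from the robot to within about 30 degrees; the jaws go one on each long side.
- roll: the same roll; origin at the centre of its underside
- board: fixed wooden serving board, 170 x 120 x 12 mm, flat on the worktop; origin at the centre of its underside, x along its length
- salt_shaker: white salt shaker, 39 x 41 x 81 mm, origin at the centre of its underside; bystander
- sauce_cup: small black plastic sauce cup, 51 mm across, 29 mm tall, origin at the centre of its underside; bystander
- sachet: white and blue sachet, 56 x 34 x 16 mm, origin at the centre of its underside; bystander
Mind the look-alikes: they are no part of the job. Of the things shaped like the lid, the wooden one is meant.

How it is judged (in metres and radians):
On the way, in this order (a step that is already met when the one before it is completed fails the run):
1. the lid sits seated and level on the crock, let go (horizontal distance between lid and crock below 0.01 m and z of lid in the frame of crock between 0.064 and 0.0715 m and angle between lid's own z axis and vertical below 0.05 rad and contact force between the fingers and lid below 0.05 N), for 0.3 s.
2. both jaws of the tongs press on the roll (contact force between each of tongs_left, tongs_right and roll above 0.5 N), for 0.2 s.
At the end, for the whole second after the job is handed in: Roll held still between both jaws (over 0.5 N each), centre over 11.5 cm above the worktop, touching neither robot nor crock; tongs in the fingers, over 5 cm up; lid seated on the upright crock, within 10 mm of centred and 3 degrees of level (all of step 2 and contact force between the fingers and tongs above 1 N and contact force between roll and the arm below 0.1 N and contact force between roll and the fingers below 0.1 N and contact force between roll and crock below 0.1 N and contact force between roll and lid below 0.1 N and height (world z) of roll_center above 0.115 m and height (world z) of tongs above 0.05 m and linear speed of roll below 0.05 m/s and horizontal distance between lid and crock below 0.01 m and z of lid in the frame of crock between 0.064 and 0.0715 m and angle between each of lid, crock's own z axis and vertical below 0.05 rad); the arm keeps its last pose, push and grip.
It fails at once if the gripper or arm touches the roll (contact force between any of the fingers, the arm and roll above 0.3 N).
It fails at once if the lid is dropped (falls free faster than 0.7 m/s, about 25 mm) (contact force between the fingers and lid below 0.01 N and linear speed of lid above 0.7 m/s).
It fails at once if salt shaker, sauce cup or sachet is moved more than 3 cm (distance of any of salt_shaker, sauce_cup, sachet from where it was at the start of the episode above 0.03 m).
It also fails if it takes over 51 s, if anything falls off the work surface, if the arm or the gripper's body presses on something with over 40 N, if the wrist force passes 120 N, or if a joint passes its speed limit or range.

## Robot

A 7-joint arm with a two-finger parallel gripper is mounted at the origin on a cart in front of the work surface, level with it; the furniture and walls round the work are solid. World frame = base frame: x ahead of the robot, y to its left, z up, the work surface at z = 0. Lengths are in mm, angles in rad, forces in N, time in s.
With the tool pointing down it reaches from about 400 to 875 mm from the base axis. Payload 4.4 kg.
Tool frame: the origin (TCP) lies midway between the tips of the shut fingers; the grasp point (between the pads) lies 19 mm behind it; z points along the fingers, y is the line along which they close (so a half turn about z gives the same grasp; the last joint's range is limited). The gripper opens to 85 mm and grips with 20 to 120 N. Pads are 22 mm wide; open, the fingers measure 114 mm over their backs; the gripper's body (76 mm by 85 mm) begins 54 mm behind the grasp point. The pads swing forward as they close: fully open they stand 13 mm farther back than shut.
Start: joints at [-1.392, 0.628, 0.038, 1.517, -0.027, 0.996, -0.02], TCP at [157.51, 630.641, 231.313] pointing down, gripper open.
Joint ranges: [-3.06, 3.06], [-0.37, 2.12], [-1.25, 1.32], [0.18, 2.47], [-1.1, 4.24], [0.23, 1.98], [-2.94, 2.94]. Speed limits (rad/s): [2.57, 2.57, 3.14, 3.14, 3.14, 3.14, 3.14].

## Interface

Orientations are given as [roll, pitch, yaw] about the fixed x, y, z axes, in that order (R = Rz(yaw) Ry(pitch) Rx(roll)).
In Python, from cell import ctrl gives the robot as it stands.
- The arm moves only by the shell command python3 -m handwheel 'ROWS'. ROWS is JSON, a list of rows, each a list of 3 entries, a list of its own where there are three numbers: the turn, a rotation vector about the tool's x, y, z in degrees, then the shift along the tool's x, y, z in m, then the closure, from 0 (fully open) to 1 (shut). A call has 1 to 5 rows; each row shifts and turns the commanded pose from where the row before left it, along the tool's axes as they then stand; what a row does not reach is not made up. A row lasts 1/12 s, in which the tool goes at most 41.7 mm and 7.16 degrees, less where a joint would pass 70% of its speed; a pose out of reach is approached as far as the arm can. A call is refused whole if a number of a shift passes 0.0417 or a number of a turn 7.16, either way. A call with a gripper value outside its range is refused whole. The fingers move at their own pace and stop on an object; the grip force is fixed at half the most. Time passes only in rows, so rows that do not move let the fingers close. It gives the time, the measured TCP pose, the force, the opening and the grip force at its end, in the units of the state.
- ctrl.read_state(): the state, without advancing time (a new reading comes with each control period).
- ctrl.get_image(name): name is "scene" or "side" or "wrist"; returns a dict with "pixels" (420x560x3 uint8, red, green, blue), "fx", "fy", "cx", "cy" (pixels), "pose" (4x4, takes a point from camera to world coordinates); the wrist camera has in their place "T_tool_cam" (4x4, takes a point from camera to tool coordinates, whose origin is the TCP and whose axes are the flange's). Camera axes: x right, y up, looking along -z (the intrinsics and any distortion apply to the point x, -y, -z); pixel columns grow to the right and rows downward; lengths in mm; the calibration is good to about 2 mm. A picture is of the moment at which its call begins: read the wrist's pose just before it. There is no depth.
- ctrl.finish_job(): hands the job in; it is judged then, once.
The state is a dict: "clock": time; "qpos": joint angles; "qd": joint speeds; "tau": joint torques, N m; "eef_pos": TCP position; "tool_rot": TCP orientation; "force": force on the tool from outside, world axes, zero at the start; "torque": the same for the moment, N m; "width": finger opening in mm; "gripper_force": force on a finger pad.
Only numpy, scipy, OpenCV 4.12 (cv2) and the standard library are available. Lean on these libraries where they do the work, as an engineer would, in place of code of your own. Each camera call takes 0.05 s, during which the arm holds its last target. There are 200 camera calls.

## Working session

There is one attempt and no reset: what is moved stays moved. The work goes in short steps, Python scripts to look and compute and a shell command to move; the robot and the scene stay as the last step left them, time stands still between calls to the robot, and variables do not carry over. Pictures are saved under pics/ and viewed, at most 10 in all, crops included, and the job is handed in when it is done.

```bash
ls; mkdir -p pics
python3 - <<'E'
from cell import ctrl
import cv2,numpy as np
print(ctrl.read_state())
ims=[]
for n in ["scene","side","wrist"]:
    d=ctrl.get_image(n); cv2.imwrite(f"pics/{n}0.png",d["pixels"][:,:,::-1]); print(n,{k:(v if k!="pixels" else 0) for k,v in d.items()})
E
```

```text
pics
{'clock': 0.0, 'qpos': array([-1.39174327,  0.6293454 ,  0.03844009,  1.5183566 , -0.02699891,
        0.99628257, -0.02001111]), 'qd': array([ 0.00141542,  0.00108198, -0.00193142,  0.00130902,  0.00106205,
       -0.00044786, -0.00067078]), 'tau': array([-1.20550005e-03, -5.63406873e+01,  1.22629579e+00, -1.93439054e+01,
        1.11496914e-02,  1.06156166e-02,  1.52511443e-06]), 'eef_pos': array([157.39102887, 630.02456706, 230.39315974]), 'tool_rot': array([-3.13971883e+00,  2.42339668e-05,  2.89673087e+00]), 'force': array([0.71435656, 0.6144695 , 0.11214842]), 'torque': array([0.00900034, 0.02260771, 0.04514448]), 'gripper_force': 0.0, 'width': 85.19886236213449}
scene {'pixels': 0, 'fx': 485.5737891785181, 'fy': 485.5737891785181, 'cx': 276.57701875995144, 'cy': 200.02813205546965, 'pose': array([[ 7.04087865e-01,  3.53295521e-01, -6.15989085e-01,
        -2.39610882e+02],
       [-7.09922592e-01,  3.70283652e-01, -5.99082574e-01,
        -7.29821220e+02],
       [ 1.64374979e-02,  8.59111339e-01,  5.11524698e-01,
         6.88311189e+02],
       [ 0.00000000e+00,  0.0000
[... 300 characters left out ...]
9551e-01, -7.88202676e-01,
        -1.33423704e+03],
       [-1.88138147e-03,  7.96863512e-01,  6.04156440e-01,
         1.07034368e+03],
       [ 0.00000000e+00,  0.00000000e+00,  0.00000000e+00,
         1.00000000e+00]])}
wrist {'pixels': 0, 'fx': 331.9783233368905, 'fy': 331.9783233368905, 'cx': 285.31312570147605, 'cy': 211.044502873229, 'T_tool_cam': array([[-1.81219396e-04,  9.62614924e-01,  2.70873542e-01,
         6.85671284e+01],
       [ 9.99999965e-01,  2.26263713e-04, -1.35064638e-04,
         8.97443810e-01],
       [-1.91304090e-04,  2.70873509e-01, -9.62614931e-01,
        -1.42391480e+02],
       [ 0.00000000e+00,  0.00000000e+00,  0.00000000e+00,
         1.00000000e+00]])}
```

View pics/scene0.png

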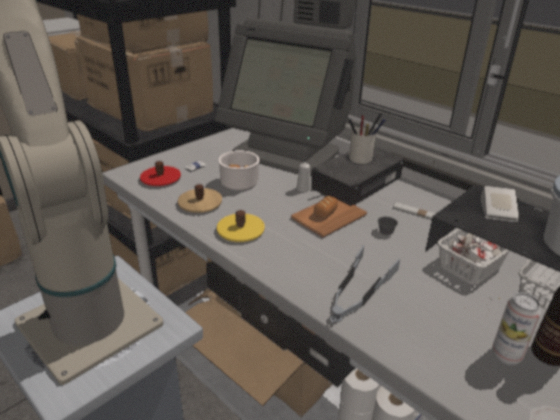

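View pics/side0.png

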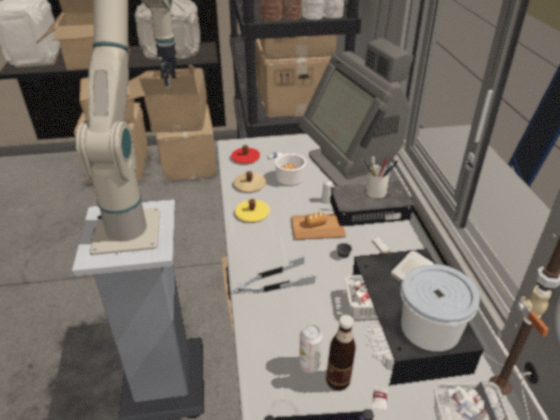

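Lid-shaped things in scene: red (160,177), tan wood (200,200), yellow (241,228). The tan one fits "pale wooden". I'll confirm it in an enlarged crop and estimate positions.

```bash
cat > h.py <<'E'
from cell import ctrl
import cv2,numpy as np
from scipy.spatial.transform import Rotation as R
def tool():
    s=ctrl.read_state(); T=np.eye(4); T[:3,:3]=R.from_euler('xyz',s['tool_rot']).as_matrix(); T[:3,3]=s['eef_pos']; return T
def grab(n):
    T=tool(); d=ctrl.get_image(n)
    d['P']=d['pose'] if 'pose' in d else T@d['T_tool_cam']; d['bgr']=d['pixels'][:,:,::-1].copy(); return d
def ray(d,u,v):
    r=np.array([(u-d['cx'])/d['fx'],-(v-d['cy'])/d['fy'],-1.]); return d['P'][:3,3],d['P'][:3,:3]@r
def plane(d,u,v,z):
    o,r=ray(d,u,v); return o+r*(z-o[2])/r[2]
def proj(d,p):
    c=d['P'][:3,:3].T@(np.array(p)-d['P'][:3,3]); return d['cx']-d['fx']*c[0]/c[2], d['cy']+d['fy']*c[1]/c[2]
E
python3 - <<'E'
from h import *
s=grab('scene');d=grab('side')
def pr(n,ps,pd,z): print(n,plane(s,*ps,z)[:2].round(),plane(d,*pd,z)[:2].round())
pr('red',(160,177),(246,156),11);pr('wood',(200,201),(250,183),11);pr('yel',(241,228),(252,211),11)
pr('crockrim',(239,162),(290,161),75);pr('shaker',(305,178),(328,191),40)
pr('board',(329,214),(318,227),12);pr('cup',(387,226),(344,251),14)
pr('hinge',(333,315),(235,290),10);pr('jawL',(360,255),(303,262),17);pr('jawR',(398,265),(315,280),17)
c=cv2.resize(s['bgr'][140:340,120:430],None,fx=2.5,fy=2.5,interpolation=3);cv2.imwrite('pics/c1.png',c)
E
```

```text
red [422. 393.] [432. 388.]
wood [422. 203.] [429. 195.]
yel [416.  29.] [420.  26.]
crockrim [571. 210.] [584. 224.]
shaker [686.  60.] [694.  62.]
board [623. -82.] [627. -94.]
cup [ 682. -221.] [ 682. -223.]
hinge [ 345. -322.] [ 335. -332.]
jawL [ 533. -248.] [ 547. -256.]
jawR [ 564. -329.] [ 568. -335.]
```

View pics/c1.png

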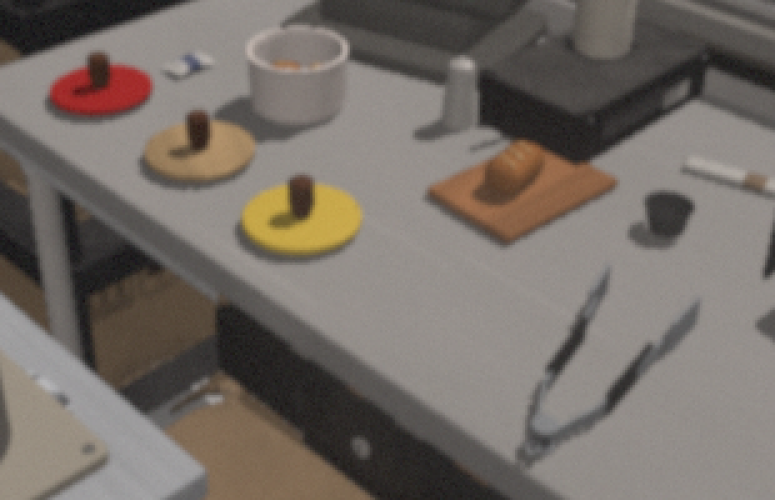

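The crop shows the red (100,88), wooden (200,150) and yellow (302,215) lids. The middle one has a wood-tone disc with a dark knob, so it is the one meant. The crock, roll on the board, and tongs are clear too. Moving above the wooden lid.

```bash
python3 -m handwheel '[[[0,0,0],[-0.015,-0.014,0],0],[[0,0,0],[-0.028,-0.027,0],0],[[0,0,0],[-0.028,-0.027,0],0],[[0,0,0],[-0.028,-0.027,0],0],[[0,0,0],[-0.028,-0.027,0],0]]'
python3 -m handwheel '[[[0,0,0],[-0.028,-0.027,0],0],[[0,0,0],[-0.028,-0.027,0],0],[[0,0,0],[-0.028,-0.027,0],0],[[0,0,0],[-0.028,-0.027,0],0],[[0,0,0],[-0.028,-0.027,0],0]]'
python3 -m handwheel '[[[0,0,0],[-0.028,-0.027,0],0],[[0,0,0],[-0.028,-0.027,0],0],[[0,0,0],[-0.028,-0.027,0],0],[[0,0,0],[-0.013,-0.012,0],0],[[0,0,0],[0,0,0],0]]'
python3 -m handwheel '[[[0,0,0],[0,0,0],0],[[0,0,0],[0,0,0],0]]'
python3 - <<'E'
from h import *
w=grab('wrist');cv2.imwrite('pics/w1.png',w['bgr']);print(tool().round(3))
E
```

```text
clock: 0.67
eef_pos: [251.8, 479.8, 231.2]
tool_rot: [-3.141, 0.0, 2.897]
force: [1.3, 0.3, 0.3]
width: 85.8
gripper_force: 0.0
clock: 1.08
eef_pos: [355.0, 314.9, 231.5]
tool_rot: [3.141, 0.0, 2.897]
force: [0.4, -0.1, 1.0]
width: 85.4
gripper_force: 0.0
clock: 1.5
eef_pos: [428.6, 197.9, 231.5]
tool_rot: [-3.14, 0.002, 2.888]
force: [1.0, 0.1, -0.7]
width: 85.3
gripper_force: 0.0
clock: 1.67
eef_pos: [425.3, 203.8, 231.3]
tool_rot: [3.141, -0.001, 2.898]
force: [0.5, -0.1, 0.6]
width: 85.5
gripper_force: 0.0
[[-9.71000e-01  2.40000e-01 -0.00000e+00  4.25081e+02]
 [ 2.40000e-01  9.71000e-01  1.00000e-03  2.04172e+02]
 [ 1.00000e-03  1.00000e-03 -1.00000e+00  2.31271e+02]
 [ 0.00000e+00  0.00000e+00  0.00000e+00  1.00000e+00]]
```

View pics/w1.png

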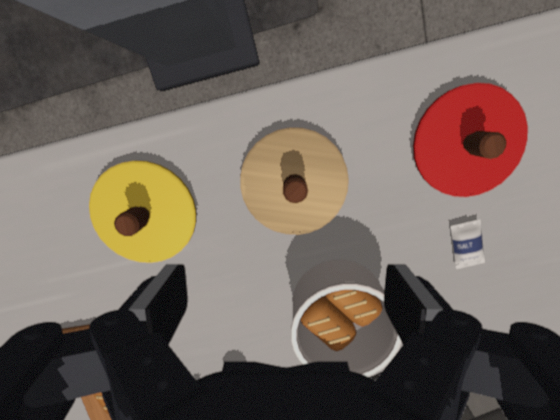

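The wrist view shows the wooden disc at (294,181), its knob top at (295,188) and the crock rim at (347,330). Now fitting these.

Run:
```python
from h import *
w=grab('wrist');b=w['bgr'];hsv=cv2.cvtColor(cv2.GaussianBlur(b,(5,5),0),cv2.COLOR_BGR2HSV)
m=cv2.inRange(hsv,(8,60,60),(22,200,255)); m[:,:210]=0;m[:,380:]=0;m[260:]=0
c=max(cv2.findContours(m,0,1)[0],key=cv2.contourArea);h=cv2.convexHull(c)
P=np.array([plane(w,*p[0],15)[:2] for p in h],np.float32)
print('lid',cv2.minEnclosingCircle(P),cv2.fitEllipse(P))
# knob top: dark red-brown blob, low
print(plane(w,295,188,55)[:2])
# rim: bright low-sat
m=cv2.inRange(hsv,(0,0,175),(180,40,255)); m[:280]=0;m[:,:285]=0;m[:,410:]=0
ys,xs=np.nonzero(m);print(len(xs),xs.min(),xs.max(),ys.min(),ys.max())
P=np.array([plane(w,x,y,75)[:2] for x,y in zip(xs,ys)],np.float32)
print('rim',cv2.minEnclosingCircle(P),cv2.fitEllipse(cv2.convexHull(P)))
for n,p in (('lid c',(425,204,15)),): print(n,proj(w,p))
np.save('crock_in.npy',P)
```

```text
lid ((428.3800354003906, 214.0788116455078), 60.23427200317383) ((428.0274963378906, 213.88168334960938), (118.22078704833984, 120.0052261352539), 95.98087310791016)
[425.25894735 214.96116539]
897 290 400 285 375
rim ((586.1014404296875, 230.02308654785156), 58.69255447387695) ((585.9337158203125, 229.9974822998047), (115.76591491699219, 116.7073745727539), 36.82979965209961)
lid c (np.float64(284.16646106319735), np.float64(182.71287467146618))
```

```bash
python3 -m handwheel '[[[0,0,0],[0,0.005,0.02],0],[[0,0,0],[0,0.005,0.04],0],[[0,0,0],[0,0,0.04],0],[[0,0,0],[0,0,0.03],0],[[0,0,0],[0,0,0],0]]'
python3 -m handwheel '[[[0,0,0],[0,0,0],0],[[0,0,0],[0,0,0],0]]'
python3 - <<'E'
from h import *
w=grab('wrist');cv2.imwrite('pics/w2.png',w['bgr']);print(tool()[:3,3].round(1))
b=w['bgr'];hsv=cv2.cvtColor(cv2.GaussianBlur(b,(5,5),0),cv2.COLOR_BGR2HSV)
m=cv2.inRange(hsv,(8,60,60),(22,200,255)); m[:,:130]=0;m[:,440:]=0
c=max(cv2.findContours(m,0,1)[0],key=cv2.contourArea);h=cv2.convexHull(c)
P=np.array([plane(w,*p[0],15)[:2] for p in h],np.float32)
print('lid',cv2.minEnclosingCircle(P),cv2.fitEllipse(P),cv2.boundingRect(c))
m=cv2.inRange(hsv,(0,60,20),(12,255,110));cs=sorted(cv2.findContours(m,0,1)[0],key=cv2.contourArea)[-4:]
print([(cv2.boundingRect(c),cv2.contourArea(c)) for c in cs])
E
```

```text
clock: 2.18
eef_pos: [424.0, 212.2, 96.6]
tool_rot: [-3.135, -0.008, 2.9]
force: [-0.3, -0.2, 0.4]
width: 85.1
gripper_force: 0.0
clock: 2.35
eef_pos: [428.8, 213.6, 102.5]
tool_rot: [3.14, 0.001, 2.898]
force: [-0.3, -0.4, 0.3]
width: 85.6
gripper_force: 0.0
[429.3 213.7 103.1]
lid ((428.05853271484375, 214.07289123535156), 59.80393600463867) ((427.9015808105469, 213.95925903320312), (118.08656311035156, 119.16232299804688), 94.82467651367188) (202, 130, 165, 160)
[((464, 64, 83, 137), 480.0), ((542, 102, 18, 71), 904.5), ((265, 205, 39, 46), 1372.0), ((0, 251, 66, 49), 1953.5)]
```

View pics/w2.png

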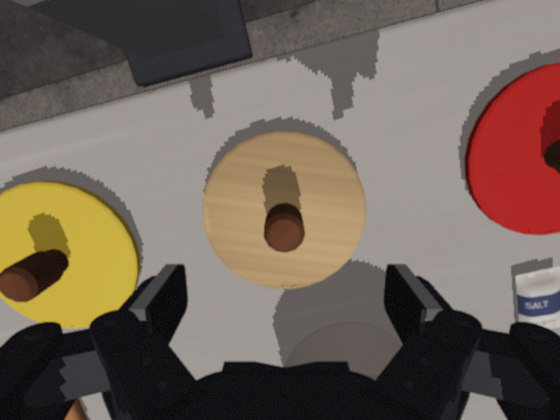

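The knob is centred between the fingers at (284,232), with the disc at (285,210), and the estimate is consistent at (428,214). Descend and grip.

```bash
python3 -m handwheel '[[[0,0,0],[0,0,0.03],0],[[0,0,0],[0,0,0.03],0],[[0,0,0],[0,0,0.018],0],[[0,0,0],[0,0,0],0],[[0,0,0],[0,0,0],0]]'
python3 -m handwheel '[[[0,0,0],[0,0,0],0.5],[[0,0,0],[0,0,0],1],[[0,0,0],[0,0,0],1],[[0,0,0],[0,0,0],1],[[0,0,0],[0,0,0],1]]'
python3 -m handwheel '[[[0,0,0],[0,0,0],1],[[0,0,0],[0,0,0],1],[[0,0,0],[0,0,0],1],[[0,0,0],[0,0,0],1],[[0,0,0],[0,0,0],1]]'
```

```text
clock: 2.82
eef_pos: [428.9, 213.0, 24.5]
tool_rot: [3.141, 0.001, 2.897]
force: [-0.2, 0.6, 0.3]
width: 85.4
gripper_force: 0.0
clock: 3.23
eef_pos: [428.7, 212.8, 24.0]
tool_rot: [3.141, 0.001, 2.897]
force: [-1.0, -0.2, 2.7]
width: 25.4
gripper_force: 3.4
clock: 3.65
eef_pos: [428.6, 212.8, 24.2]
tool_rot: [3.141, 0.001, 2.897]
force: [-1.2, -0.4, 8.2]
width: 24.1
gripper_force: 58.6
```

```bash
python3 -m handwheel '[[[0,0,0],[0,0,-0.010],1],[[0,0,0],[0,0,-0.025],1],[[0,0,0],[0,0,-0.035],1],[[0,0,0],[0,0,-0.030],1],[[0,0,0],[0,0,-0.010],1]]'
python3 -m handwheel '[[[0,0,0],[-0.015,0.005,0],1],[[0,0,0],[-0.03,0.01,0],1],[[0,0,0],[-0.03,0.011,0],1],[[0,0,0],[-0.03,0.011,0],1],[[0,0,0],[-0.03,0.011,0],1]]'
python3 -m handwheel '[[[0,0,0],[-0.0146,0.0054,0],1],[[0,0,0],[0,0,0],1],[[0,0,0],[0,0,0],1],[[0,0,0],[0,0,0],1]]'
python3 - <<'E'
from h import *
w=grab('wrist');s=grab('side')
t=cv2.resize(s['bgr'][110:230,210:360],None,fx=3.5,fy=3.5,interpolation=3)
cv2.imwrite('pics/w3.png',np.hstack([cv2.resize(w['bgr'][150:,120:460],None,fx=.95,fy=.95*420/270*270/420),t[:int(270*.95)]][:1]));cv2.imwrite('pics/m3.png',np.hstack([cv2.resize(w['bgr'][100:,150:450],(270,288)),cv2.resize(t,(360,288))]));print(tool()[:3,3].round(1))
E
```

```text
clock: 4.07
eef_pos: [429.9, 213.3, 137.4]
tool_rot: [3.138, 0.004, 2.896]
force: [0.6, 1.0, -0.7]
width: 24.8
gripper_force: 59.2
clock: 4.48
eef_pos: [571.9, 226.3, 134.1]
tool_rot: [-3.142, -0.0, 2.897]
force: [-0.3, -0.4, -1.0]
width: 24.3
gripper_force: 59.1
clock: 4.82
eef_pos: [584.6, 227.9, 133.1]
tool_rot: [-3.14, -0.002, 2.897]
force: [-0.1, 0.6, -0.1]
width: 24.4
gripper_force: 59.1
[584.7 228.2 133.3]
```

View pics/m3.png

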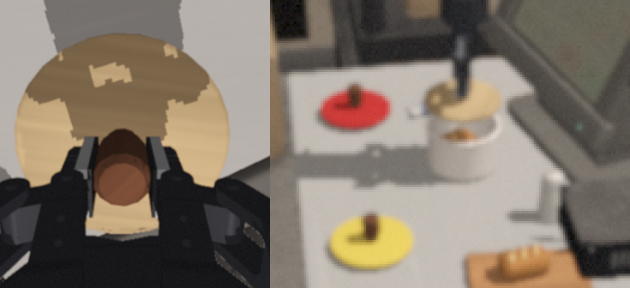

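The lid hangs level in the grip, above the crock. Measure the lid against the crock.

Run:
```python
from h import *
T=tool()
w=grab('wrist');hsv=cv2.cvtColor(cv2.GaussianBlur(w['bgr'],(5,5),0),cv2.COLOR_BGR2HSV)
m=cv2.inRange(hsv,(8,60,60),(24,200,255));m[:,:150]=0;m[:,450:]=0;m[360:]=0
c=max(cv2.findContours(m,0,1)[0],key=cv2.contourArea)
P=np.array([plane(w,*p[0],124)[:2] for p in cv2.convexHull(c)],np.float32)
print('lid',cv2.minEnclosingCircle(P),cv2.fitEllipse(P),T[:3,3])
for n in('side','scene'):
    s=grab(n);hsv=cv2.cvtColor(s['bgr'],cv2.COLOR_BGR2HSV)
    u,v=proj(s,(586,229,120)); 
    m=cv2.inRange(hsv,(8,60,80),(24,200,255));mm=np.zeros_like(m);cv2.circle(mm,(int(u),int(v)),32,255,-1);m&=mm
    ys,xs=np.nonzero(m);
    c=max(cv2.findContours(m,0,1)[0],key=cv2.contourArea);(a,b_),r,an=cv2.fitEllipse(cv2.convexHull(c));print(n,(a,b_),r,plane(s,a,b_,121)[:2],cv2.boundingRect(c),(u,v))
    # crock body white: columns and lowest
    u,v=proj(s,(586,230,40));print('crock proj',[np.round(proj(s,(586,230,z))) for z in(0,75)])
    g=s['bgr'][int(v)+3].mean(axis=1).round().astype(int);print(g[int(u)-36:int(u)+37])
```

```text
lid ((583.8698120117188, 229.34642028808594), 59.369354248046875) ((584.4886474609375, 229.10482788085938), (117.47404479980469, 119.65302276611328), 77.7930908203125) [584.74133747 228.15415548 133.3420448 ]
side (290.2845458984375, 151.49859619140625) (17.770183563232422, 31.03631591796875) [583.35042655 215.42020609] (275, 143, 31, 18) (np.float64(290.40313939593915), np.float64(149.7770009802945))
crock proj [array([290., 177.]), array([290., 160.])]
[137 137 143 153 166 175 179 175 172 167 167 166 166 167 163 155 148 156
 161 165 161 149 139 141 141 144 146 150 152 154 155 154 157 161 171 177
 180 187 193 198 195 191 185 186 188 187 186 187 190 190 190 189 190 190
 188 187 189 191 191 189 190 189 190 188 184 166 135 101  81  82  94 102
 113]
scene (239.09129333496094, 144.87876892089844) (19.446935653686523, 42.69277572631836) [582.56925402 221.04023935] (218, 136, 43, 19) (np.float64(238.14362642215832), np.float64(144.00898391660505))
crock proj [array([239., 181.]), array([238., 158.])]
[144 144 144 143 143 145 144 142 145 143 144 144 142 143 145 141 140 128
 114 104 109 114 113 115 117 117 120 122 121 121 125 125 122 126 126 125
 126 125 124 125 125 125 126 121 120 120 117 117 116 116 117 118 118 119
 125 128 137 142 145 145 144 146 146 143 146 148 148 145 147 144 145 144
 144]
```

```bash
python3 -m handwheel '[[[0,0,0],[-0.0012,0.0012,0.010],1],[[0,0,0],[0,0,0.012],1],[[0,0,0],[0,0,0.008],1],[[0,0,0],[0,0,0.003],1],[[0,0,0],[0,0,0],1]]'
python3 -m handwheel '[[[0,0,0],[0,0,0.003],1],[[0,0,0],[0,0,0.003],1],[[0,0,0],[0,0,0.001],1],[[0,0,0],[0,0,0],1],[[0,0,0],[0,0,0],1]]'
```

```text
clock: 5.48
eef_pos: [586.6, 228.5, 98.4]
tool_rot: [-3.14, -0.003, 2.897]
force: [0.7, 0.1, -1.5]
width: 24.6
gripper_force: 59.1
clock: 5.9
eef_pos: [587.9, 229.0, 93.4]
tool_rot: [3.141, 0.0, 2.897]
force: [-0.0, 0.2, -1.5]
width: 24.0
gripper_force: 59.1
```

```bash
python3 -m handwheel '[[[0,0,0],[-0.000,0,0.001],1],[[0,0,0],[0,0,0],1],[[0,0,0],[0,0,0],1]]'
python3 -m handwheel '[[[0,0,0],[0,0,0.001],1],[[0,0,0],[0,0,0],1],[[0,0,0],[0,0,0],1]]'
```

```text
clock: 6.15
eef_pos: [587.8, 229.0, 92.4]
tool_rot: [3.142, 0.0, 2.897]
force: [0.3, -0.1, -1.3]
width: 24.5
gripper_force: 59.1
clock: 6.4
eef_pos: [587.9, 229.1, 92.3]
tool_rot: [3.141, 0.0, 2.897]
force: [-1.9, -0.4, 5.2]
width: 24.4
gripper_force: 59.8
```

```bash
python3 -m handwheel '[[[0,0,0],[0,0,0],0.5],[[0,0,0],[0,0,0],0],[[0,0,0],[0,0,0],0],[[0,0,0],[0,0,0],0],[[0,0,0],[0,0,0],0]]'
python3 -m handwheel '[[[0,0,0],[0,0,0],0],[[0,0,0],[0,0,-0.02],0],[[0,0,0],[0,0,-0.03],0],[[0,0,0],[0,0,-0.03],0],[[0,0,0],[0,0,-0.03],0]]'
python3 -m handwheel '[[[0,0,0],[0,0,-0.03],0],[[0,0,0],[0,0,0],0],[[0,0,0],[0,0,0],0]]'
python3 - <<'E'
from h import *
T=tool();print(T[:3,3])
w=grab('wrist');hsv=cv2.cvtColor(cv2.GaussianBlur(w['bgr'],(5,5),0),cv2.COLOR_BGR2HSV)
m=cv2.inRange(hsv,(8,60,60),(24,200,255));m[:,:150]=0;m[:,450:]=0;m[360:]=0
c=max(cv2.findContours(m,0,1)[0],key=cv2.contourArea)
P=np.array([plane(w,*p[0],83)[:2] for p in cv2.convexHull(c)],np.float32)
print('lid',cv2.minEnclosingCircle(P),cv2.fitEllipse(P))
s=grab('side');t=cv2.resize(s['bgr'][120:220,210:360],(600,400),interpolation=3)
cv2.imwrite('pics/m4.png',np.hstack([w['bgr'][::2,::2][10:],t[:200,200:500]]) if 0 else np.hstack([cv2.resize(w['bgr'],(400,300)),cv2.resize(t,(400,300))]))
E
```

```text
clock: 6.82
eef_pos: [587.8, 229.0, 91.2]
tool_rot: [-3.142, -0.0, 2.897]
force: [-1.0, 0.1, 0.2]
width: 82.6
gripper_force: 0.0
clock: 7.23
eef_pos: [587.5, 228.8, 202.2]
tool_rot: [-3.141, -0.001, 2.897]
force: [0.5, 0.1, -0.2]
width: 85.5
gripper_force: 0.0
clock: 7.48
eef_pos: [588.9, 229.4, 233.3]
tool_rot: [3.139, 0.003, 2.897]
force: [0.2, 0.7, -0.9]
width: 85.3
gripper_force: 0.0
[588.90895679 229.37002535 233.33131552]
lid ((586.895751953125, 230.10348510742188), 59.43611526489258) ((586.9140625, 230.02520751953125), (117.9444808959961, 118.6627426147461), 81.64192199707031)
```

View pics/m4.png

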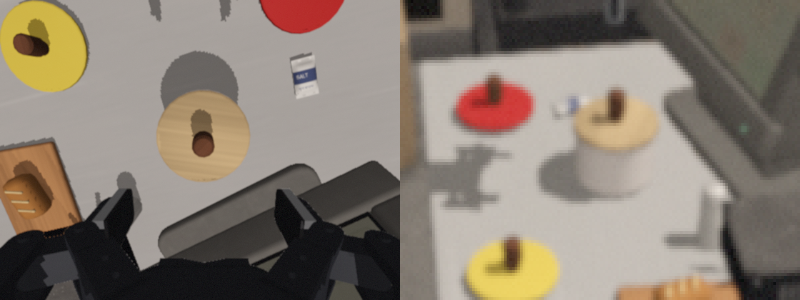

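The lid is seated centred and level: the wrist view has it at (203,135), and the side view shows it flush on the crock at (615,120). Now over to the tongs.

```bash
python3 -m handwheel '[[[0,0,0],[0,-0.015,0],0],[[0,0,0],[0,-0.030,0],0],[[0,0,0],[0,-0.039,0],0],[[0,0,0],[0,-0.039,0],0],[[0,0,0],[0,-0.039,0],0]]'
python3 -m handwheel '[[[0,0,0],[0,-0.039,0],0],[[0,0,0],[0,-0.039,0],0],[[0,0,0],[0,-0.039,0],0],[[0,0,0],[0,-0.039,0],0],[[0,0,0],[0,-0.039,0],0]]'
python3 -m handwheel '[[[0,0,0],[0,-0.039,0],0],[[0,0,0],[0,-0.039,0],0],[[0,0,0],[0,-0.039,0],0],[[0,0,0],[0,-0.039,0],0],[[0,0,0],[0.007,-0.039,0],0]]'
python3 -m handwheel '[[[0,0,-3],[0,0,0],0],[[0,0,-7],[0,0,0],0],[[0,0,-7],[0,0,0],0],[[0,0,-3],[0,0,0],0],[[0,0,0],[0,0,0],0]]'
python3 -m handwheel '[[[0,0,0],[0,0,0],0],[[0,0,0],[0,0,0],0]]'
python3 - <<'E'
from h import *
w=grab('wrist');cv2.imwrite('pics/w5.png',w['bgr']);print(tool().round(3),ctrl.read_state()['qpos'].round(2))
E
```

```text
clock: 8.0
eef_pos: [546.7, 70.3, 229.4]
tool_rot: [-3.14, -0.003, 2.898]
force: [0.4, -1.3, 0.2]
width: 85.7
gripper_force: 0.0
clock: 8.42
eef_pos: [499.4, -118.8, 229.8]
tool_rot: [-3.141, -0.003, 2.897]
force: [1.1, -0.4, 0.4]
width: 85.4
gripper_force: 0.0
clock: 8.83
eef_pos: [446.6, -306.2, 229.7]
tool_rot: [3.141, -0.002, 2.897]
force: [1.4, -0.4, 0.6]
width: 85.5
gripper_force: 0.0
clock: 9.25
eef_pos: [446.1, -304.4, 229.6]
tool_rot: [3.139, -0.003, -3.036]
force: [-0.4, 0.6, -0.2]
width: 85.1
gripper_force: 0.0
clock: 9.42
eef_pos: [446.7, -304.6, 230.4]
tool_rot: [3.141, -0.001, -3.039]
force: [0.3, 0.2, -0.5]
width: 85.5
gripper_force: 0.0
[[-9.95000e-01 -1.03000e-01 -1.00000e-03  4.46891e+02]
 [-1.03000e-01  9.95000e-01  1.00000e-03 -3.04613e+02]
 [ 1.00000e-03  1.00000e-03 -1.00000e+00  2.30663e+02]
 [ 0.00000e+00  0.00000e+00  0.00000e+00  1.00000e+00]] [ 0.55  0.47  0.    1.82 -0.    0.85  2.22]
```

View pics/w5.png

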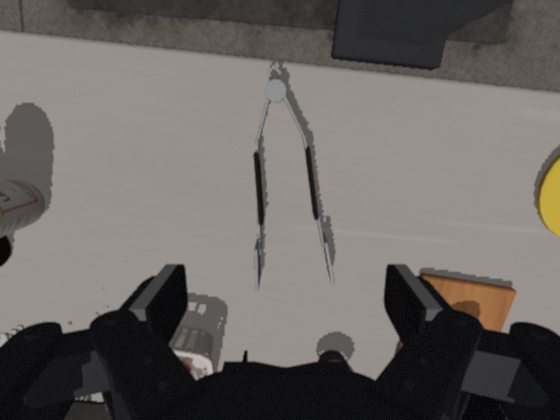

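The tongs lie with the hinge at (275,90), black grips around (260,188) and (313,183), and jaw tips at (258,288) and (332,282). Computing the pose.

```bash
cat > t.py <<'E'
from h import *
def run(box):
    w=grab('wrist');g=cv2.cvtColor(w['bgr'],cv2.COLOR_BGR2GRAY)
    m=(g<55).astype(np.uint8)*255;x0,x1,y0,y1=box
    mm=np.zeros_like(m);mm[y0:y1,x0:x1]=m[y0:y1,x0:x1]
    cs=sorted(cv2.findContours(mm,0,1)[0],key=cv2.contourArea)[-2:]
    M=[]
    for c in cs:
        r=cv2.minAreaRect(c);P=np.array([plane(w,*p[0],20)[:2] for p in c],np.float32);q=cv2.minAreaRect(P);print(cv2.boundingRect(c),q);M.append(np.array(q[0]))
    k=(M[0]+M[1])/2;d=M[1]-M[0];print('grip mid',k,'dist',np.hypot(*d),'y-axis ang',np.degrees(np.arctan2(d[1],d[0])))
    return w,k
E
python3 - <<'E'
from t import *
w,k=run((225,350,130,240))
h=plane(w,275,90,20)[:2];j=(plane(w,258,288,20)+plane(w,332,282,20))[:2]/2
print(h,j,np.degrees(np.arctan2(*(k-h)[::-1])),np.degrees(np.arctan2(*(j-h)[::-1])),np.hypot(*(k-h)),np.hypot(*(j-h)))
E
```

```text
(306, 147, 12, 72) ((443.9284362792969, -275.12225341796875), (78.73033142089844, 4.990877151489258), 14.09964656829834)
(255, 152, 9, 73) ((455.74041748046875, -331.1052551269531), (79.63116455078125, 5.800158500671387), 8.479206085205078)
grip mid [ 449.83442688 -303.11375427] dist 57.2155519089433 y-axis ang -78.08577961421962
[ 353.22049883 -323.63967896] [ 566.3586071  -279.85620557] 11.994326035761482 11.608383930721832 98.7702621083717 217.58870774748087
```

```bash
python3 -m handwheel '[[[0,0,0],[-0.003,0.001,0.03],0],[[0,0,-5.9],[0,0,0.03],0],[[0,0,0],[0,0,0.03],0],[[0,0,0],[0,0,0.03],0],[[0,0,0],[0,0,0],0]]'
python3 -m handwheel '[[[0,0,0],[0,0,0],0],[[0,0,0],[0,0,0],0]]'
python3 - <<'E'
from t import *
print(tool().round(3))
w,k=run((190,380,110,330));cv2.imwrite('pics/w6.png',w['bgr'])
E
```

```text
clock: 9.93
eef_pos: [446.8, -301.3, 106.5]
tool_rot: [3.135, -0.007, -2.934]
force: [-1.4, -0.1, -0.4]
width: 85.5
gripper_force: 0.0
clock: 10.1
eef_pos: [450.9, -304.0, 112.5]
tool_rot: [-3.14, 0.001, -2.934]
force: [-0.4, 0.1, -1.0]
width: 85.6
gripper_force: 0.0
[[-9.79000e-01 -2.06000e-01  1.00000e-03  4.50936e+02]
 [-2.06000e-01  9.79000e-01 -1.00000e-03 -3.04041e+02]
 [-1.00000e-03 -1.00000e-03 -1.00000e+00  1.12500e+02]
 [ 0.00000e+00  0.00000e+00  0.00000e+00  1.00000e+00]]
(242, 157, 11, 108) ((456.1815185546875, -331.1942138671875), (81.98372650146484, 6.241168022155762), 8.629156112670898)
(320, 158, 9, 106) ((444.44036865234375, -275.6938171386719), (80.37794494628906, 6.0399274826049805), 13.858978271484375)
grip mid [ 450.3109436 -303.4440155] dist 56.72872850727341 y-axis ang 101.94485046368347
```

```bash
python3 -m handwheel '[[[0,0,0],[0,0,0.03],0],[[0,0,0],[0,0,0.04],0],[[0,0,0],[0,0,0.03],0],[[0,0,0],[0,0,0.008],0],[[0,0,0],[0,0,0],0]]'
python3 -m handwheel '[[[0,0,0],[0,0,0.004],0],[[0,0,0],[0,0,0],0],[[0,0,0],[0,0,0],0]]'
python3 -m handwheel '[[[0,0,0],[0,0,0],0.1],[[0,0,0],[0,0,0],0.2],[[0,0,0],[0,0,0],0.3],[[0,0,0],[0,0,0],0.3],[[0,0,0],[0,0,0],0.3]]'
python3 -m handwheel '[[[0,0,0],[0,0,0],0.33],[[0,0,0],[0,0,0],0.33],[[0,0,0],[0,0,0],0.33],[[0,0,0],[0,0,0],0.33],[[0,0,0],[0,0,0],0.33]]'
```

```text
clock: 10.57
eef_pos: [449.8, -303.3, 2.9]
tool_rot: [3.14, -0.001, -2.934]
force: [-1.2, -0.7, -0.6]
width: 85.4
gripper_force: 0.0
clock: 10.82
eef_pos: [451.3, -304.4, 1.2]
tool_rot: [-3.139, 0.002, -2.934]
force: [0.8, 0.7, 0.6]
width: 85.7
gripper_force: 0.0
clock: 11.23
eef_pos: [451.0, -304.2, 0.7]
tool_rot: [-3.14, 0.002, -2.935]
force: [-1.2, 0.3, 9.9]
width: 60.0
gripper_force: 10.5
clock: 11.65
eef_pos: [451.2, -304.3, 1.1]
tool_rot: [-3.139, 0.002, -2.935]
force: [-1.1, 1.1, 12.0]
width: 57.6
gripper_force: 11.7
```

```bash
python3 -m handwheel '[[[0,0,0],[0,0,-0.005],0.33],[[0,0,0],[0,0,-0.015],0.33],[[0,0,0],[0,0,-0.025],0.33],[[0,0,0],[0,0,-0.03],0.33],[[0,0,0],[0,0,-0.03],0.33]]'
python3 -m handwheel '[[[0,0,0],[0,0,-0.03],0.33],[[0,0,0],[0,0,-0.015],0.33],[[0,0,0],[0,0,0],0.33],[[0,0,0],[0,0,0],0.33]]'
python3 - <<'E'
from h import *
for n in('scene','side'):
    s=grab(n);hsv=cv2.cvtColor(s['bgr'],cv2.COLOR_BGR2HSV)
    u,v=proj(s,(625,-85,12));print(n,u,v)
    if n=='side':a=cv2.resize(s['bgr'][190:310,215:395],(540,360),interpolation=3)
w=grab('wrist');cv2.imwrite('pics/m7.png',np.hstack([cv2.resize(w['bgr'],(250,188)) if 0 else cv2.resize(w['bgr'],(260,360)),a])) 
print(tool().round(3))
E
```

```text
clock: 12.07
eef_pos: [449.3, -303.1, 105.1]
tool_rot: [3.14, -0.001, -2.934]
force: [0.3, -0.2, -1.1]
width: 57.5
gripper_force: 7.9
clock: 12.4
eef_pos: [450.2, -303.7, 149.9]
tool_rot: [-3.141, 0.001, -2.934]
force: [-0.2, -0.1, -1.8]
width: 57.4
gripper_force: 7.9
scene 330.2739940164358 214.15441502180852
side 316.91064510549126 225.26291905850323
[[-9.79000e-01 -2.06000e-01 -3.00000e-03  4.48995e+02]
 [-2.06000e-01  9.79000e-01  2.00000e-03 -3.02884e+02]
 [ 2.00000e-03  2.00000e-03 -1.00000e+00  1.47817e+02]
 [ 0.00000e+00  0.00000e+00  0.00000e+00  1.00000e+00]]
```

View pics/m7.png

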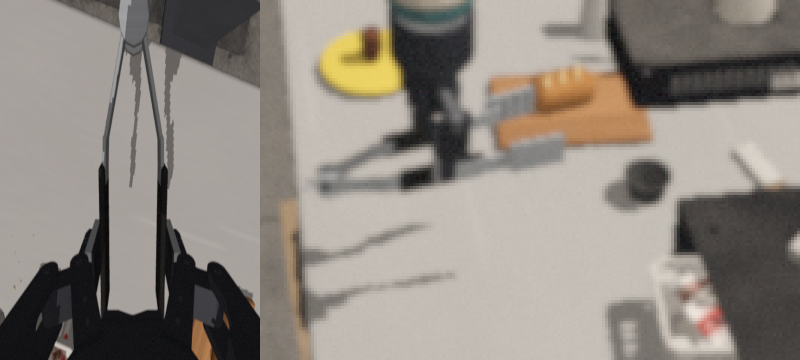

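The tongs hang level in the fingers (side view) with the jaws open. The roll is on the board at roughly crop (560,85). Shift so the wrist camera can see the roll past the tongs.

```bash
python3 -m handwheel '[[[0,0,0],[-0.010,0.003,-0.015],0.33],[[0,0,0],[-0.024,0.008,-0.015],0.33],[[0,0,0],[-0.034,0.010,-0.012],0.33],[[0,0,0],[-0.035,0.010,-0.01],0.33],[[0,0,0],[-0.035,0.010,0],0.33]]'
python3 -m handwheel '[[[0,0,0],[-0.035,0.010,0],0.33],[[0,0,0],[-0.025,0.008,0],0.33],[[0,0,0],[-0.010,0.003,0],0.33],[[0,0,0],[0,0,0],0.33],[[0,0,0],[0,0,0],0.33]]'
python3 -m handwheel '[[[0,0,0],[0,0,0],0.33],[[0,0,0],[0,0,0],0.33]]'
python3 - <<'E'
from h import *
print(tool().round(3))
w=grab('wrist');cv2.imwrite('pics/w8.png',w['bgr'])
print(proj(w,(623,-85,30)))
E
```

```text
clock: 12.97
eef_pos: [578.4, -234.6, 201.9]
tool_rot: [-3.141, 0.001, -2.935]
force: [0.6, -1.1, -0.8]
width: 57.3
gripper_force: 7.9
clock: 13.38
eef_pos: [639.3, -200.4, 199.4]
tool_rot: [3.141, -0.004, -2.934]
force: [-1.0, -0.3, -1.6]
width: 56.8
gripper_force: 7.9
clock: 13.55
eef_pos: [639.0, -202.2, 201.0]
tool_rot: [-3.141, -0.002, -2.937]
force: [0.0, -0.5, -0.2]
width: 57.3
gripper_force: 7.9
[[-9.79000e-01 -2.03000e-01 -2.00000e-03  6.38958e+02]
 [-2.03000e-01  9.79000e-01 -1.00000e-03 -2.02192e+02]
 [ 2.00000e-03 -1.00000e-03 -1.00000e+00  2.01002e+02]
 [ 0.00000e+00  0.00000e+00  0.00000e+00  1.00000e+00]]
(np.float64(406.036988910352), np.float64(199.62651758766737))
```

View pics/w8.png

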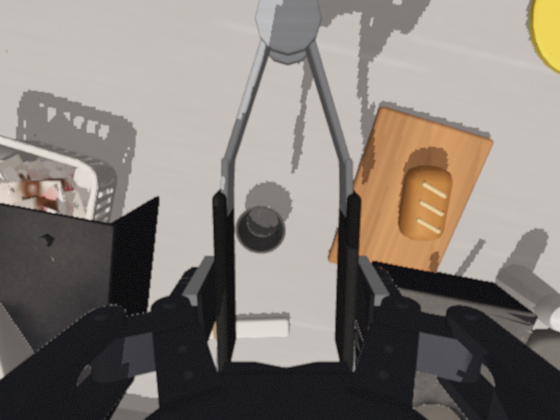

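The roll lies at (426,203) on the board, fully visible, its long axis nearly vertical in the image. The sauce cup is at (262,230) and a black box edge is beyond the board at (440,270). Measure the roll.

Run:
```python
from h import *
w=grab('wrist');b=cv2.GaussianBlur(w['bgr'],(3,3),0);lab=cv2.cvtColor(b,cv2.COLOR_BGR2LAB);hsv=cv2.cvtColor(b,cv2.COLOR_BGR2HSV)
for p in((412,200),(440,175),(445,215),(425,235),(385,180),(470,150),(410,250),(463,190)): print(p,hsv[p[1],p[0]],lab[p[1],p[0]])
m=np.full(b.shape[:2],cv2.GC_BGD,np.uint8)
m[150:258,385:470]=cv2.GC_PR_BGD;m[166:243,402:453]=cv2.GC_PR_FGD;m[180:228,412:442]=cv2.GC_FGD
cv2.grabCut(w['bgr'],m,None,np.zeros((1,65)),np.zeros((1,65)),6,cv2.GC_INIT_WITH_MASK)
f=((m==1)|(m==3)).astype(np.uint8)*255;f=cv2.morphologyEx(f,cv2.MORPH_OPEN,np.ones((7,7)))
c=max(cv2.findContours(f,0,1)[0],key=cv2.contourArea);print(cv2.boundingRect(c),cv2.minAreaRect(c))
for z in(27,):
    P=np.array([plane(w,*p[0],z)[:2] for p in c],np.float32);print(z,cv2.minAreaRect(P),cv2.fitEllipse(P))
s=grab('scene');d=grab('side')
o=w['bgr'].copy();cv2.drawContours(o,[c],-1,(255,0,0),1)
cv2.imwrite('pics/m9.png',np.hstack([cv2.resize(o[140:270,370:490],(390,420)),cv2.resize(d['bgr'][200:260,290:350],(400,420),interpolation=3)]))
print(T:=tool()[:3,3])
```

```text
(412, 200) [ 15 162 183] [145 145 168]
(440, 175) [ 14 163 164] [130 145 164]
(445, 215) [ 15 157 177] [142 144 165]
(425, 235) [ 15 152 203] [164 144 169]
(385, 180) [ 14 133 188] [155 143 160]
(470, 150) [ 14 129 199] [165 142 161]
(410, 250) [ 15 129 204] [170 142 162]
(463, 190) [ 14 131 194] [160 143 161]
(398, 150, 72, 108) ((433.5, 203.5), (107.0, 71.0), 90.0)
27 ((624.7012939453125, -55.51960754394531), (109.00419616699219, 68.08894348144531), 11.432432174682617) ((620.3587036132812, -58.17036056518555), (68.4161148071289, 117.4200439453125), 99.40890502929688)
[ 640.22080432 -201.01913584  201.5829101 ]
```

View pics/m9.png

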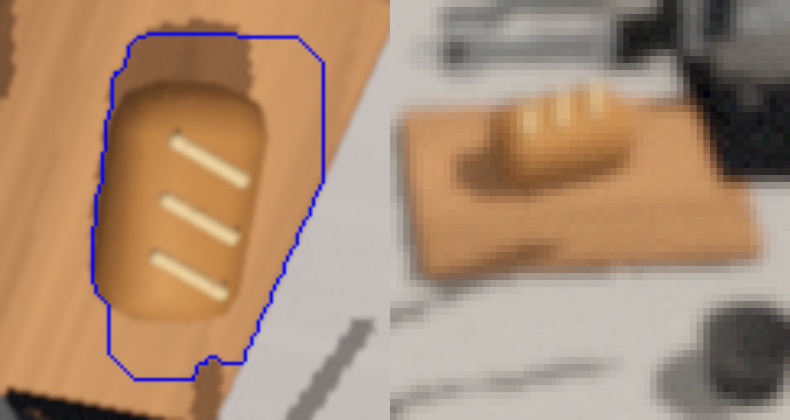

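The crop shows the roll outline clearly: corners near crop (130,85), (265,110), (95,290) and (230,315). GrabCut leaked into the board, but saturation separates the two (over 150 against about 130), so I'll mask on that instead. That makes 11 pictures viewed, one over the limit of 10, so I'll view no more and check by numbers.

Run:
```python
from h import *
w=grab('wrist');b=cv2.GaussianBlur(w['bgr'],(5,5),0);hsv=cv2.cvtColor(b,cv2.COLOR_BGR2HSV)
m=((hsv[...,1]>143)&(hsv[...,2]>125)).astype(np.uint8)*255
mm=np.zeros_like(m);mm[155:250,390:465]=m[155:250,390:465];mm=cv2.morphologyEx(mm,cv2.MORPH_OPEN,np.ones((5,5)))
c=cv2.convexHull(max(cv2.findContours(mm,0,1)[0],key=cv2.contourArea));print(cv2.boundingRect(c),cv2.minAreaRect(c))
manual=np.array([(130,85),(250,85),(265,130),(238,290),(225,318),(112,318),(95,285),(112,105)])/3.24+(370,140)
for n,Q in(('mask',c[:,0]),('hand',manual)):
    for z in (22,30):
        P=np.array([plane(w,*p,z)[:2] for p in Q],np.float32);print(n,z,cv2.minAreaRect(P))
# predict silhouette of 72x42x36 roll for check
print(w['P'][:3,3])
```

```text
(398, 168, 53, 70) ((424.4959716796875, 202.27200317382812), (44.72135925292969, 73.16413879394531), 10.304845809936523)
mask 22 ((626.0940551757812, -61.425567626953125), (71.846923828125, 46.22856521606445), 9.249709129333496)
mask 30 ((624.782958984375, -65.22187805175781), (70.06175994873047, 45.079959869384766), 9.249703407287598)
hand 22 ((625.557861328125, -60.35157775878906), (74.22871398925781, 47.112361907958984), 11.779070854187012)
hand 30 ((624.2600708007812, -64.174560546875), (72.38435363769531, 45.94179153442383), 11.779070854187012)
[ 573.32368734 -214.21718982  343.97980508]
```

```bash
python3 -m handwheel '[[[0,0,0],[0.008,0.015,0],0.33],[[0,0,0],[0.017,0.031,0],0.33],[[0,0,0],[0.018,0.033,0],0.33],[[0,0,0],[0.018,0.033,0],0.33],[[0,0,0],[0.011,0.019,0],0.33]]'
python3 -m handwheel '[[[0,0,0],[0.0045,0.0074,0],0.33],[[0,0,0],[0,0,0],0.33],[[0,0,0],[0,0,0],0.33]]'
python3 - <<'E'
from h import *
s=grab('scene');d=grab('side');print(tool()[:3].round(3))
for z in(0,70): print('box edge from scene crop', z,[plane(s,x/2.5+120,y/2.5+140,z)[:2].round() for x,y in((590,155),(590,115),(480,72))])
for q in(s,d):
    print(proj(q,(625,-63,30)))
    hsv=cv2.cvtColor(q['bgr'],cv2.COLOR_BGR2HSV);u,v=map(int,proj(q,(625,-63,30)))
    print(hsv[v-14:v+15:2,u-24:u+25:3,1])
E
```

```text
clock: 14.22
eef_pos: [540.4, -83.2, 201.4]
tool_rot: [3.139, -0.002, -2.932]
force: [0.0, 0.8, -1.6]
width: 56.8
gripper_force: 7.9
clock: 14.47
eef_pos: [538.6, -81.3, 201.9]
tool_rot: [-3.14, 0.002, -2.935]
force: [-0.0, -0.3, -1.0]
width: 57.3
gripper_force: 7.9
[[-9.79000e-01 -2.04000e-01  2.00000e-03  5.38889e+02]
 [-2.04000e-01  9.79000e-01 -1.00000e-03 -8.22100e+01]
 [-1.00000e-03 -1.00000e-03 -1.00000e+00  2.01514e+02]]
box edge from scene crop 0 [array([741., -83.]), array([815., -28.]), array([804., 134.])]
box edge from scene crop 70 [array([ 641., -149.]), array([707., -99.]), array([698.,  46.])]
(np.float64(324.24200724380444), np.float64(205.0745749179474))
[[ 16  16  22  19  17  18  18  24  24  26  50   7  44  21  38  32  32]
 [ 17  20  18  17  21  16  17   9  30  25  28  27  15  24  31  24  36]
 [ 17  17  19  16  16  18  18  19  41  96  96  59  66  34  22  27  25]
 [ 15  20  17  18  17  16  17  19  81 124 136 143  87  30  19  50  20]
 [ 19  16  16  18  20  18  23  47 118 144 127 145 138  82  36  34  31]
 [ 20  18  17  18  17  19  41 111 136 122 142 146 149 126  93  
[... 1077 characters left out ...]
 18  18  19  17  21  29  44  69  73  34  26  23  31  19  32]
 [ 21  29  35  39  40  43  80 104 102 142 112 109  88  78 101  99  21]
 [ 42  99 108 112 118 136 129 131 109 141 131 149 129 127 127 148  26]
 [ 65 128 124 127 129 158 132 134 135 145 151 152 130 127 125 140  21]
 [ 62 124 127 129 132 169 148 144 148 151 155 154 129 127 128 131  78]
 [ 49 126 123 131 138 160 164 155 154 156 157 157 129 130 126 128 114]
 [ 40 126 126 135 135 145 159 155 160 153 151 137 128 125 126 125 137]
 [ 33 122 127 138 141 139 149 150 144 137 131 127 128 124 129 129 133]
 [ 26 124 128 129 133 134 136 132 131 127 128 126 127 128 126 129 129]
 [ 22 124 127 127 127 130 128 131 131 126 129 130 130 127 128 127 131]]
```

```bash
python3 -m handwheel '[[[0,0,0],[0,0,0.012],0.33],[[0,0,0],[0,0,0.03],0.33],[[0,0,0],[0,0,0.035],0.33],[[0,0,0],[0,0,0.035],0.33],[[0,0,0],[0.001,0,0.02],0.33]]'
python3 -m handwheel '[[[0,0,0],[0,0,0.008],0.33],[[0,0,0],[0,0,0.004],0.33],[[0,0,0],[0,0,0.004],0.33],[[0,0,0],[0,0,0.004],0.33],[[0,0,0],[0,0,0.004],0.33]]'
python3 -m handwheel '[[[0,0,0],[0,0,0.004],0.33],[[0,0,0],[0,0,0.004],0.33],[[0,0,0],[0,0,0.004],0.33],[[0,0,0],[0,0,0],0.33],[[0,0,0],[0,0,0],0.33]]'
```

```text
clock: 14.98
eef_pos: [536.0, -82.1, 65.9]
tool_rot: [3.141, -0.003, -2.936]
force: [-0.5, 0.2, -1.2]
width: 57.3
gripper_force: 7.9
clock: 15.4
eef_pos: [537.9, -81.0, 46.3]
tool_rot: [-3.141, 0.003, -2.935]
force: [0.2, -0.5, -0.3]
width: 57.3
gripper_force: 7.9
clock: 15.82
eef_pos: [536.4, -80.5, 33.2]
tool_rot: [3.141, -0.0, -2.934]
force: [0.3, 0.9, -0.6]
width: 57.4
gripper_force: 7.9
```

```bash
python3 -m handwheel '[[[0,0,0],[0,0,0.004],0.33],[[0,0,0],[0,0,0.004],0.33],[[0,0,0],[0,0,0.004],0.33],[[0,0,0],[0,0,0.002],0.33],[[0,0,0],[0,0,0],0.33]]'
python3 -m handwheel '[[[0,0,0],[0,0,0],0.36],[[0,0,0],[0,0,0],0.39],[[0,0,0],[0,0,0],0.42],[[0,0,0],[0,0,0],0.45],[[0,0,0],[0,0,0],0.47]]'
python3 -m handwheel '[[[0,0,0],[0,0,0],0.48],[[0,0,0],[0,0,0],0.49],[[0,0,0],[0,0,0],0.5],[[0,0,0],[0,0,0],0.5],[[0,0,0],[0,0,0],0.5]]'
```

```text
clock: 16.23
eef_pos: [536.1, -80.5, 18.6]
tool_rot: [3.141, -0.001, -2.934]
force: [-0.5, -0.3, 0.2]
width: 57.5
gripper_force: 7.9
clock: 16.65
eef_pos: [536.7, -80.6, 19.5]
tool_rot: [-3.142, 0.0, -2.934]
force: [-0.4, -0.2, 1.7]
width: 46.1
gripper_force: 49.0
clock: 17.07
eef_pos: [536.7, -80.6, 19.5]
tool_rot: [-3.142, 0.0, -2.934]
force: [-1.0, 0.6, 2.8]
width: 46.0
gripper_force: 60.9
```

Stopped at 46 mm, so the jaws are on the roll. Lift.

```bash
python3 -m handwheel '[[[0,0,0],[0,0,-0.003],0.55],[[0,0,0],[0,0,-0.008],0.55],[[0,0,0],[0,0,-0.012],0.55],[[0,0,0],[0,0,-0.015],0.55],[[0,0,0],[0,0,-0.018],0.55]]'
python3 -m handwheel '[[[0,0,0],[0,0,-0.018],0.55],[[0,0,0],[0,0,-0.018],0.55],[[0,0,0],[0,0,-0.018],0.55],[[0,0,0],[0,0,-0.015],0.55],[[0,0,0],[0,0,-0.010],0.55]]'
python3 -m handwheel '[[[0,0,0],[0,0,-0.005],0.55],[[0,0,0],[0,0,0],0.55],[[0,0,0],[0,0,0],0.55],[[0,0,0],[0,0,0],0.55],[[0,0,0],[0,0,0],0.55]]'
python3 - <<'E'
from h import *
T=tool();c=T[:3,3]+[88,18.3,0]
for n in('scene','side'):
    q=grab(n);b=cv2.GaussianBlur(q['bgr'],(3,3),0);S=cv2.cvtColor(b,cv2.COLOR_BGR2HSV)
    for name,p in(('lifted',(c[0],c[1],c[2]+13)),('on board',(625,-63,30))):
        u,v=map(int,np.round(proj(q,p)));m=(S[v-15:v+16,u-20:u+21,1]>100)
        print(n,name,(u,v),m.sum());print('\n'.join(''.join('#' if x else '.' for x in r[::1]) for r in m[::2]))
E
```

```text
clock: 17.48
eef_pos: [536.0, -80.6, 76.1]
tool_rot: [3.141, -0.001, -2.934]
force: [-0.1, 0.7, -1.5]
width: 45.9
gripper_force: 61.5
clock: 17.9
eef_pos: [537.2, -80.8, 156.9]
tool_rot: [-3.141, 0.003, -2.935]
force: [-0.0, -0.5, -0.3]
width: 46.0
gripper_force: 61.5
clock: 18.32
eef_pos: [535.9, -80.5, 158.4]
tool_rot: [3.141, -0.002, -2.934]
force: [-0.1, 0.6, -2.0]
width: 45.8
gripper_force: 61.5
scene lifted (328, 156) 18
.........................................
.........................................
.........................................
.........................................
....................#....................
..................####...................
..................###....................
.........................................
.........................................
.........................................
.........................................
.........................................
.........................................
.........................................
.........................................
.......................................
[... 1404 characters left out ...]
side on board (316, 217) 721
.........................................
.........................................
.........................................
.........................................
.........................................
.........................................
......................................###
#########################################
#########################################
#########################################
#########################################
#########################################
#########################################
#########################################
#########################################
#########################################
```

The roll is up between the jaws in both views, the board is empty, and the opening holds at 45.8 mm. Hand in.

Run:
```python
from h import *
print(np.abs(ctrl.read_state()['qd']).max());print(ctrl.finish_job())
```

```text
0.001961243987895186
the job is handed in; nothing more can be done
None
```

The job is handed in, verdict unknown: the wooden lid is seated on the crock and the roll is held up in the tongs at about 17 cm, but I viewed 11 pictures, one over the limit of 10.

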